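Pull a print through the etching press

TASK

Clear the ink roller off the press bed into the white tray. Then lay the lino block, paper side up, squarely on the outline marked on the bed, and wind the crank (up and over, away from you) so that the bed carries the block under the pressure roller and comes to its stop on the far side; that takes just over one full turn. Leave the block lying on the bed, let go of the handle, and do not knock over or push aside the jar, bottles, tin and tape standing about.

Things in the scene. Friction and masses are not known exactly. Their poses are not given: they have to be found in the camera images.
- press: Grey etching press, bolted down. Origin on the table under its middle; x = way the bed travels (away from robot), z up; crank on its -y side. Cheeks: 50 mm long in x, outer faces at y = +-76, 235 high; screw handles to 270. Pressure roller, diameter 50, lies along y over x = 0, sprung: lifts 1.5 mm for the block. 21.5 mm clear under it: only the block may go through.
- bed_mark (a point): Middle of the outline (thin dark rectangle 88 x 68 mm, long side along the travel) drawn on the sliding bed's top face, 137 mm above the table; x along the travel, z up. Grey bed 280 x 110 x 10 mm, outline in its middle, strip 4 mm high at either end. At the start it lies 91 to 110 mm on the robot's side of the roller; the bed moves 27 mm per rad of crank.
- crank (a joint): Crank angle, rad. 0: bed at its near stop, crank arm level, handle on the robot's side. Grows as the handle goes up, over the top and away from the robot; 7.15: bed at its far stop. Starts at 0 to 0.7, stays where it is left, and needs about 4 N at the handle, up to 7 N as the block enters the roller. The bed is geared to it.
- handle_grip (a point): Grip point on the axis of the dark wooden crank handle, 56 mm out from the crank arm, 32 mm from the free end. Handle: barrel of diameter 25, 88 mm long, level along the press's y, spinning freely on its axis, so one grasp from above holds all the way round. It runs in an upright circle of radius 62, 38 to 162 mm above the table. (This point's axes turn with the crank.)
- crank_hub (a point): Centre of the circle in which handle_grip runs, in the same upright plane, 100 mm above the table and 168 mm to the -y side of the press's middle. handle_grip = hub + 62 mm * (-cos(crank) along the press's x, sin(crank) up). (This point's axes turn with the crank.)
- block: Lino block: plywood 80 x 60 x 17 mm with a grey lino layer and a sheet of white paper taped on top, 23 mm thick in all, 120 g, rigid. Origin: centre of its underside; x along the 80 mm side, z up (paper side).
- brayer: Ink roller (brayer) on the bed, 160 g: black rubber roller 64 long, diameter 42, in a wire fork; round wooden handle of diameter 24, 75 mm long. Overall 147 x 80 mm. Origin on the surface below the handle's front end; x from handle to roller, z up. Stands on the roller and on a wire rest at x = -8 mm (58 wide); handle axis level, 30 mm up. It balances near its origin.
- brayer_roller (a point): Middle of the brayer's rubber roller (46 mm ahead of the brayer's origin, 21 mm up).
- brayer_handle (a point): Point on the handle's axis where the brayer is best held (26 mm behind the brayer's origin, 30 mm up).
- brayer_end (a point): Free end of the brayer's handle (80 mm behind the brayer's origin, 30 mm up).
- tray: White tray fixed on the table at the right, 270 (x) x 190 (y) x 26 mm outside, walls and floor 4 mm. Origin: centre of its underside. A small ink bottle stands in its far right quarter (about x = +85, y = -50 mm).
- ink_bottle: Small glass ink bottle with black cap, diameter 44, 66 mm high, standing in the tray. Leave alone. Origin: centre of its underside.
- tape: Roll of tape lying flat on the left, diameter 100, 36 mm high. Leave alone. Origin: centre of its underside.
- brush_jar: White ceramic jar with brushes, diameter 76, brushes up to 200 mm high and within 45 mm of its axis. Leave alone. Origin: centre of its underside.
- ink_tin: Round bare metal ink tin, diameter 74, 52 mm high, near the crank on the robot's side. Leave alone. Origin: centre of its underside.
- cleaner_bottle: White bottle with black cap, diameter 64, 160 mm high, beyond the crank. Leave alone. Origin: centre of its underside.

How it is judged:
By the outcome, as a careful person would: the job done as asked, in the order asked, and still so for the second after the job is handed in, with the robot touching nothing.
It also fails if it takes over 72 s, if anything falls off the work surface, if the arm or the gripper's body presses on something with over 40 N, if the wrist force passes 120 N, or if a joint passes its speed limit or range.

ROBOT

A 7-joint arm with a two-finger parallel gripper is mounted at the origin on the work surface. World frame = base frame: x ahead of the robot, y to its left, z up, the work surface at z = 0. Lengths are in m, angles in rad, forces in N, time in s.
With the tool pointing down it reaches from about 0.425 to 1.025 m from the base axis. Payload 9.4 kg.
Tool frame: the origin (TCP) lies on the centre line of the jaws, within the pads' length; the fingertips stand 14 mm ahead of it and the grasp point (between the pads) lies 5 mm behind it; z points along the fingers, y is the line along which they close (so a half turn about z gives the same grasp; the last joint's range is limited). The gripper opens to 93 mm and grips with 3 to 60 N. Pads are 15 mm wide; open, the fingers measure 128 mm over their backs; the gripper's body (75 mm by 188 mm) begins 65 mm behind the grasp point.
Start: joints at [-1.375, 0.599, -0.003, 1.599, 0.002, 0.943, -0.08], TCP at [0.195, 0.698, 0.233] pointing down, gripper open.
Joint ranges: [-2.57, 2.57], [-0.35, 1.97], [-1.29, 1.29], [0.11, 2.56], [-1.05, 4.19], [0.11, 1.86], [-2.63, 2.63]. Speed limits (rad/s): [2.22, 2.22, 3.01, 3.01, 3.14, 3.14, 3.14].

INTERFACE

Orientations are given as a 3x3 rotation matrix whose columns are the frame's x, y, z axes.
In Python, from cell import * gives the robot as it stands.
- The arm moves only by the shell command python3 -m handwheel 'ROWS' [OPENING] [FORCE]. ROWS is text: rows parted by semicolons, each of 6 numbers parted by spaces: the shift along the tool's x, y, z each as a share of 0.2 m, from -1 to 1, then the turn, a rotation vector about the tool's x, y, z each as a share of 0.5 rad, from -1 to 1. In form: x y z rx ry rz; .... A call has 1 to 8 rows; each row is the pose to reach, as a shift and turn from the pose commanded when the call began, along the tool's axes at that moment; what a row does not reach only later rows make up. A row lasts 1/12 s, in which the tool goes at most 41.7 mm and 7.16 degrees, less where a joint would pass 70% of its speed; a pose out of reach is approached as far as the arm can. A call with a number of a shift or a turn outside -1 to 1 is refused whole. A call with a gripper value outside its range is refused whole. OPENING is the closure, from -1 (fully open) to 1 (shut), set as the call begins (- or left out, the last holds). The fingers move at their own pace and stop on an object; FORCE is the grip in N (left out, the last holds). Time passes only in rows, so rows that repeat a pose let the fingers close. It gives the time, the measured TCP pose, the force, the opening and the grip force at its end, in the units of the state.
- sense(): the state, without advancing time (a new reading comes with each control period).
- read_camera(name): name is "scene" or "top" or "wrist"; returns the picture (420x560x3 uint8, red, green, blue); there is no depth.
- camera_params(name): a dict with "K" (3x3 intrinsics, pixels), "world_from_camera" (4x4, takes a point from camera to world coordinates); the wrist camera has in their place "T_tool_cam" (4x4, takes a point from camera to tool coordinates, whose origin is the TCP and whose axes are the flange's). Camera axes: x right, y down, z forward; pixel columns grow to the right and rows downward; lengths in m; the calibration is good to about 2 mm. A picture is of the moment at which its call begins: read the wrist's pose just before it. camera_params takes no time and is no camera call.
- sign_off(): hands the job in; it is judged then, once.
The state is a dict: "time": time; "joint_positions": joint angles; "qvel": joint speeds; "tau": joint torques, N m; "tcp_pos": TCP position; "ee_rot": TCP orientation; "force": force on the tool from outside, world axes, zero at the start; "wrist_torque": the same for the moment, N m; "grip_width": opening from 0.0 (shut) to 1.0 (fully open); "finger_force": force on a finger pad.
Only numpy, scipy, OpenCV 4.12 (cv2) and the standard library are available. Lean on these libraries where they do the work, as an engineer would, in place of code of your own. Each camera call takes 0.05 s, during which the arm holds its last target. There are 200 camera calls.

## Working session

There is one attempt and no reset: what is moved stays moved. The work goes in short steps, Python scripts to look and compute and a shell command to move; the robot and the scene stay as the last step left them, time stands still between calls to the robot, and variables do not carry over. Pictures are saved under pics/ and viewed, at most 10 in all, crops included, and the job is handed in when it is done.

```bash
ls; mkdir -p pics; python3 - <<'E'
from cell import *
import cv2,numpy as np
for n in("scene","top"):
    cv2.imwrite(f"pics/{n}0.png",cv2.cvtColor(read_camera(n),cv2.COLOR_RGB2BGR)); p=camera_params(n); print(n,np.round(p["K"],1).tolist(),np.round(p["world_from_camera"],3).tolist())
print(camera_params("wrist")); s=sense(); print(s)
E
```

```text
pics
scene [[518.2, 0.0, 279.7], [0.0, 518.2, 208.4], [0.0, 0.0, 1.0]] [[-0.37, 0.614, -0.697, 1.441], [0.929, 0.241, -0.281, 0.313], [-0.004, -0.751, -0.66, 0.95], [0.0, 0.0, 0.0, 1.0]]
top [[397.1, 0.0, 278.2], [0.0, 397.1, 204.5], [0.0, 0.0, 1.0]] [[0.065, -0.97, 0.236, 0.298], [-0.998, -0.064, 0.012, -0.035], [0.003, -0.236, -0.972, 1.194], [0.0, 0.0, 0.0, 1.0]]
{'K': array([[296.06235316,   0.        , 284.2607685 ],
       [  0.        , 296.06235316, 212.61636567],
       [  0.        ,   0.        ,   1.        ]]), 'T_tool_cam': array([[ 1.96118131e-04, -9.68535415e-01, -2.48875693e-01,
         6.76677348e-02],
       [ 9.99999598e-01,  4.07839546e-04, -7.99149923e-04,
         3.42088399e-05],
       [ 8.75506353e-04, -2.48875437e-01,  9.68535105e-01,
        -1.52595930e-01],
       [ 0.00000000e+00,  0.00000000e+00,  0.00000000e+00,
         1.00000000e+00]])}
{'time': 0.1, 'joint_positions': array([-1.37471336,  0.60005361, -0.00254216,  1.60004369,  0.00181243,
        0.94288631, -0.07979419]), 'qvel': array([ 2.86458428e-04, -2.71366314e-04,  8.34443807e-04, -3.54770796e-03,
       -1.01829415e-03,  9.49256028e-04,  2.02457698e-05]), 'tau': array([ 5.30847363e-03, -7.66555595e+01,  1.50228359e+00, -2.52937120e+01,
       -5.22776402e-02,  1.35574621e-02,  1.12780253e-04]), 'tcp_pos': array([0.19522859, 0.69779267, 0.23184241]), 'ee_rot': array([[-9.63043897e-01,  2.69344382e-01, -2.37075322e-04],
       [ 2.69344450e-01,  9.63042935e-01, -1.36863462e-03],
       [-1.40320333e-04, -1.38191014e-03, -9.99999035e-01]]), 'force': array([ 0.44285747, -0.87520913, -0.23473287]), 'wrist_torque': array([ 0.00382472, -0.00062685, -0.06087394]), 'finger_force': 0.0, 'grip_width': 1.003288397069854}
```

View pics/scene0.png

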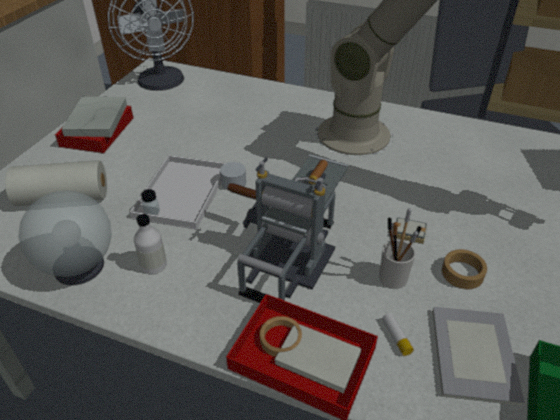

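View pics/top0.png

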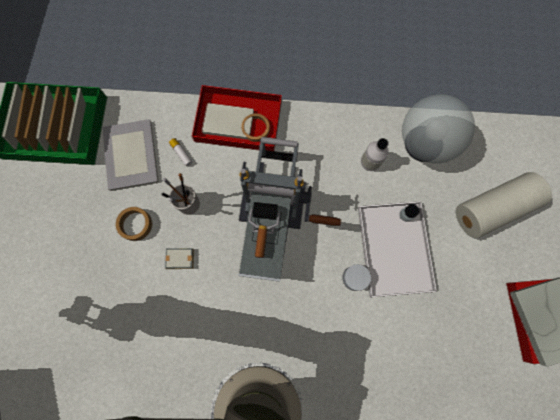

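Top view: brayer roller at (265,211), its handle going down to (261,255). The block is at (179,258), the crank handle at (310–341,220), the tray at (361–437,203–296), the tin at (357,278) and the jar at (183,198). I'll enlarge the press area.

```bash
cat > h.py <<'E'
from cell import *
import cv2,numpy as np
def ray(n,uv,s=None):
    p=camera_params(n); K=np.array(p["K"])
    if n=="wrist":
        T=np.eye(4);T[:3,:3]=s["ee_rot"];T[:3,3]=s["tcp_pos"];T=T@p["T_tool_cam"]
    else: T=np.array(p["world_from_camera"])
    return T[:3,3],T[:3,:3]@np.linalg.solve(K,[uv[0],uv[1],1])
def pt(n,uv,z,s=None):
    o,d=ray(n,uv,s); return o+d*(z-o[2])/d[2]
def save(n,name,crop=None,f=1):
    s=sense(); im=cv2.cvtColor(read_camera(n),cv2.COLOR_RGB2BGR)
    if crop: x,y,w,h=crop; im=im[y:y+h,x:x+w]
    cv2.imwrite(f"pics/{name}.png",cv2.resize(im,None,fx=f,fy=f,interpolation=cv2.INTER_CUBIC)); return s
E
python3 - <<'E'
from h import *
im=cv2.imread("pics/top0.png"); cv2.imwrite("pics/c.png",cv2.resize(im[130:302,145:375],None,fx=3.4,fy=3.4,interpolation=cv2.INTER_CUBIC))
E
```

```text
(no output)
```

View pics/c.png

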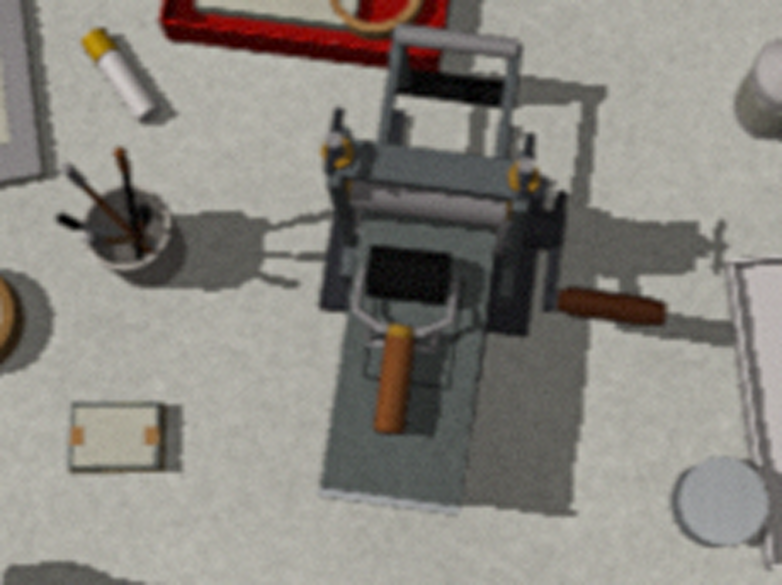

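Crop (×3.4, offset 145,130): bed near corners (322,492),(458,508); brayer handle (400,330)→(390,432), roller (408,275); block corners (70,404),(162,404),(164,470),(70,470); crank handle (560,302)→(664,312).

```bash
python3 - <<'E'
from h import *
np.set_printoptions(precision=4,suppress=True)
P=lambda u,v,z:pt("top",(u/3.4+145,v/3.4+130),z)
for n,u,v,z in [("bedL",322,492,.141),("bedR",458,510,.141),("bedL2",350,300,.137),("bedR2",488,330,.137),("brEnd",390,432,.167),("brFront",400,330,.167),("rollTopC",408,275,.172),("b1",70,404,.023),("b2",162,404,.023),("b3",164,470,.023),("b4",70,470,.023),("h0",560,302,.12),("h1",664,312,.12),("h0",560,302,.10),("h1",664,312,.10),("tin",722,502,.052),("jar",132,228,.08),("screwL",336,150,.255),("screwR",526,177,.255),("cap",790,50,.16)]: print(n,P(u,v,z))
for uv in[(361,205),(424,203),(437,293),(370,296)]: print("tray",pt("top",uv,.026))
print("ink",pt("top",(411,212),.066))
E
```

```text
bedL [0.3585 0.0661 0.141 ]
bedR [ 0.3517 -0.0391  0.141 ]
bedL2 [0.511  0.0575 0.137 ]
bedR2 [ 0.4939 -0.054   0.137 ]
brEnd [0.4051 0.0161 0.167 ]
brFront [0.4839 0.0144 0.167 ]
rollTopC [0.5266 0.0111 0.172 ]
b1 [0.4262 0.3023 0.023 ]
b2 [0.4314 0.2227 0.023 ]
b3 [0.3751 0.2144 0.023 ]
b4 [0.3698 0.2949 0.023 ]
h0 [ 0.5239 -0.1112  0.12  ]
h1 [ 0.5212 -0.1958  0.12  ]
h0 [ 0.5281 -0.1127  0.1   ]
h1 [ 0.5253 -0.1987  0.1   ]
tin [ 0.3771 -0.2587  0.052 ]
jar [0.5727 0.253  0.08  ]
screwL [0.5978 0.0665 0.255 ]
screwR [ 0.5864 -0.0728  0.255 ]
cap [ 0.7381 -0.2867  0.16  ]
tray [ 0.5965 -0.271   0.026 ]
tray [ 0.6153 -0.4617  0.026 ]
tray [ 0.3502 -0.4932  0.026 ]
tray [ 0.3293 -0.3009  0.026 ]
ink [ 0.5748 -0.4087  0.066 ]
```

```bash
cat >> h.py <<'E'
def plan(p,yaw,s=None):
    "shares to put TCP at p pointing down with tool y axis at heading yaw deg"
    s=s or sense(); R=s["ee_rot"]; a=np.radians(yaw)
    y=np.array([np.cos(a),np.sin(a),0]); z=np.array([0,0,-1.]); Rt=np.c_[np.cross(y,z),y,z]
    from scipy.spatial.transform import Rotation as Ro
    print("shift",np.round(R.T@(np.array(p)-s["tcp_pos"])/.2,3),"turn",np.round(Ro.from_matrix(R.T@Rt).as_rotvec()/.5,3),"tcp",np.round(s["tcp_pos"],4),"t",s["time"])
E
python3 -m handwheel '-.73 -.98 -.12 0 0 0;-.73 -.98 -.12 0 0 0;-.73 -.98 -.12 0 0 0;-.73 -.98 -.12 0 0 0;-.73 -.98 -.12 0 0 0;-.73 -.98 -.12 0 0 0;-.73 -.98 -.12 0 0 0' -1
python3 -m handwheel '-.73 -.98 -.12 0 0 0;-.73 -.98 -.12 0 0 0;-.73 -.98 -.12 0 0 0;-.73 -.98 -.12 0 0 0;-.73 -.98 -.12 0 0 0;-.73 -.98 -.12 0 0 0;-.73 -.98 -.12 0 0 0'
python3 -m handwheel '-.6 -.9 -.12 0 0 -.46;-.6 -.9 -.12 0 0 -.46;-.6 -.9 -.12 0 0 -.46;-.6 -.9 -.12 0 0 -.46;-.6 -.9 -.12 0 0 -.46;-.6 -.9 -.12 0 0 -.46;-.6 -.9 -.12 0 0 -.46;-.6 -.9 -.12 0 0 -.46'
python3 - <<'E'
from h import *
s=save("wrist","w1"); print(s["joint_positions"]); plan((.459,.015,.30),87.7)
E
```

```text
time: 0.68
tcp_pos: [0.2865, 0.4628, 0.2572]
ee_rot: [[-0.961, 0.276, 0.001], [0.276, 0.961, -0.004], [-0.002, -0.003, -1.0]]
force: [0.1, -1.1, 0.6]
grip_width: 1.001
finger_force: 0.0
time: 1.27
tcp_pos: [0.3729, 0.2356, 0.2812]
ee_rot: [[-0.961, 0.277, 0.001], [0.277, 0.961, -0.002], [-0.001, -0.002, -1.0]]
force: [-0.6, -0.8, -0.9]
grip_width: 1.001
finger_force: 0.0
time: 1.93
tcp_pos: [0.4382, 0.0358, 0.3046]
ee_rot: [[-0.999, 0.046, 0.0], [0.046, 0.999, 0.0], [-0.0, 0.0, -1.0]]
force: [-0.6, 0.3, 0.1]
grip_width: 0.999
finger_force: 0.0
[-0.36272387  0.15915632  0.17741616  2.13910345 -0.03742101  0.84610953
  1.36250741]
shift [-0.11  -0.105  0.022] turn [ 0.    -0.001 -0.006] tcp [0.4379 0.037  0.3044] t 1.9833
```

View pics/w1.png

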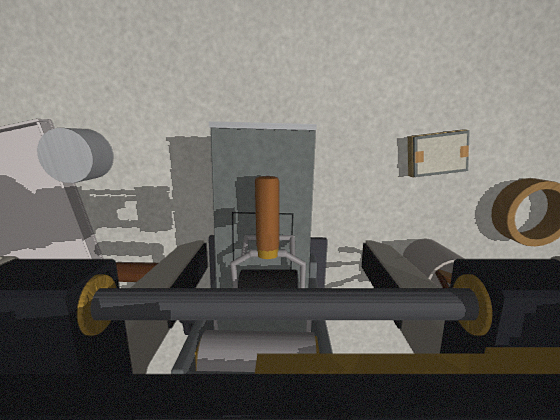

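Wrist view: brayer handle runs (267,178)→(268,256). Bed near corners are at (211,126),(315,129), and the block top corners at (412,137),(467,130),(469,170),(416,177).

```bash
python3 - <<'E'
from h import *
np.set_printoptions(precision=4,suppress=True)
s=sense()
for n,u,v,z in [("bedL",315,129,.141),("bedR",211,126,.141),("bedL2",312,236,.137),("bedR2",213,236,.137),("brEnd",267,178,.167),("brFront",268,256,.167),("b",412,137,.023),("b",467,130,.023),("b",469,170,.023),("b",416,177,.023),("tin",80,153,.052)]: print(n,pt("wrist",(u,v),z,s))
plan((.462,.0165,.162),88.7)
E
```

```text
bedL [0.364  0.0713 0.141 ]
bedR [ 0.3564 -0.0351  0.141 ]
bedL2 [0.4811 0.0663 0.137 ]
bedR2 [ 0.4763 -0.0464  0.137 ]
brEnd [0.4088 0.0208 0.167 ]
brFront [0.4909 0.0172 0.167 ]
b [0.3785 0.2206 0.023 ]
b [0.3722 0.2975 0.023 ]
b [0.4289 0.3066 0.023 ]
b [0.4358 0.2301 0.023 ]
tin [ 0.3797 -0.2357  0.052 ]
shift [-0.125 -0.097  0.712] turn [ 0.    -0.001 -0.041] tcp [0.4379 0.037  0.3044] t 1.9833
```

```bash
python3 -m handwheel '-.12 -.09 .4 0 0 0;-.12 -.09 .4 0 0 0;-.12 -.09 .4 0 0 0;-.12 -.09 .6 0 0 0;-.12 -.09 .71 0 0 0;-.12 -.09 .71 0 0 0;-.12 -.09 .71 0 0 0;-.12 -.09 .71 0 0 0' -1
python3 -m handwheel '0 0 0 0 0 0;0 0 0 0 0 0;0 0 0 0 0 0;0 0 0 0 0 0;0 0 0 0 0 0;0 0 0 0 0 0;0 0 0 0 0 0;0 0 0 0 0 0' 1 25
python3 -m handwheel '0 0 -.1 0 0 0;0 0 -.3 0 0 0;0 0 -.5 0 0 0;0 0 -.7 0 0 0;0 0 -.7 0 0 0;0 0 -.7 0 0 0'
python3 - <<'E'
from h import *
s=save("scene","s1",(180,100,280,210),2.5); print(s["joint_positions"]); plan((.459,.015,.30),87.7)
E
```

```text
time: 2.65
tcp_pos: [0.4617, 0.0183, 0.1641]
ee_rot: [[-0.999, 0.042, 0.001], [0.042, 0.999, 0.001], [-0.001, 0.001, -1.0]]
force: [0.6, 0.4, -0.1]
grip_width: 0.997
finger_force: 0.0
time: 3.32
tcp_pos: [0.4612, 0.0173, 0.1626]
ee_rot: [[-0.999, 0.043, -0.0], [0.043, 0.999, -0.0], [0.0, -0.0, -1.0]]
force: [0.5, 0.7, -0.3]
grip_width: 0.479
finger_force: 0.0
time: 3.82
tcp_pos: [0.4621, 0.0175, 0.3046]
ee_rot: [[-0.999, 0.043, 0.005], [0.043, 0.999, 0.001], [-0.005, 0.001, -1.0]]
force: [0.1, 0.2, -0.9]
grip_width: 0.045
finger_force: 0.0
[-0.33110726  0.18935001  0.20455612  2.10118666 -0.05160274  0.85088849
  1.43186853]
shift [ 0.011 -0.013  0.015] turn [ 0.001  0.003 -0.005] tcp [0.4612 0.0174 0.3031] t 3.8667
```

View pics/s1.png

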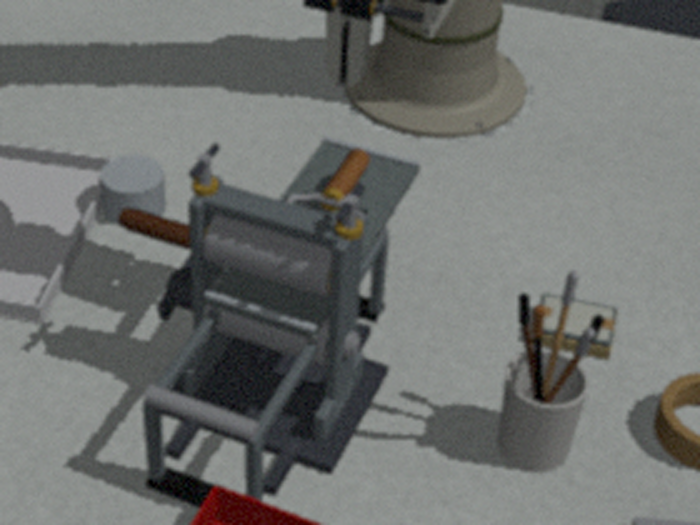

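The picture shows the brayer still on the bed. The fingers need about 1.2 s per stroke and I lifted too soon, so I'll open part way and retry with a longer close.

```bash
python3 -m handwheel '0 0 0 0 0 0;0 0 0 0 0 0;0 0 0 0 0 0;0 0 0 0 0 0;0 0 0 0 0 0;0 0 0 0 0 0;0 0 0 0 0 0;0 0 0 0 0 0' -.2
python3 -m handwheel '0 0 .2 0 0 0;0 0 .4 0 0 0;0 0 .6 0 0 0;0 0 .71 0 0 0;0 0 .71 0 0 0;0 0 .71 0 0 0;0 0 .71 0 0 0'
python3 -m handwheel '0 0 0 0 0 0;0 0 0 0 0 0;0 0 0 0 0 0;0 0 0 0 0 0;0 0 0 0 0 0;0 0 0 0 0 0;0 0 0 0 0 0;0 0 0 0 0 0' 1 25
```

```text
time: 4.53
tcp_pos: [0.4612, 0.0173, 0.3026]
ee_rot: [[-0.999, 0.043, -0.0], [0.043, 0.999, -0.0], [0.0, -0.0, -1.0]]
force: [-0.1, -0.8, -0.4]
grip_width: 0.542
finger_force: 0.0
time: 5.12
tcp_pos: [0.462, 0.0173, 0.1618]
ee_rot: [[-0.999, 0.043, 0.001], [0.043, 0.999, 0.0], [-0.001, 0.0, -1.0]]
force: [-0.5, 0.1, -0.1]
grip_width: 0.6
finger_force: 0.0
time: 5.78
tcp_pos: [0.4612, 0.0174, 0.1609]
ee_rot: [[-0.999, 0.043, 0.0], [0.043, 0.999, 0.0], [-0.0, 0.0, -1.0]]
force: [-1.3, 0.2, 6.0]
grip_width: 0.254
finger_force: 25.0
```

```bash
python3 -m handwheel '0 0 -.1 0 0 0;0 0 -.25 0 0 0;0 0 -.4 0 0 0;0 0 -.55 0 0 0;0 0 -.65 0 0 0;0 0 -.7 0 0 0;0 0 -.7 0 0 0' - 25
python3 -m handwheel '.06 -.1 0 0 0 0;.06 -.25 0 0 0 0;.06 -.4 0 0 0 0;.06 -.55 0 0 0 0;.06 -.7 0 0 0 0;.06 -.85 0 0 0 0;.06 -.99 0 0 0 0'
python3 -m handwheel '.06 -.15 0 0 0 -.08;.06 -.3 0 0 0 -.08;.06 -.45 0 0 0 -.08;.06 -.6 0 0 0 -.08;.06 -.75 0 0 0 -.08;.06 -.9 0 0 0 -.08;.06 -1 0 0 0 -.08;.06 -1 0 0 0 -.08'
python3 - <<'E'
from h import *
s=save("scene","s2",(80,60,280,210),2.5); print(s["joint_positions"]); plan((.42,-.38,.045),90)
E
```

```text
time: 6.37
tcp_pos: [0.4619, 0.0174, 0.3025]
ee_rot: [[-0.999, 0.043, 0.003], [0.043, 0.999, 0.001], [-0.003, 0.001, -1.0]]
force: [0.1, -0.0, -1.1]
grip_width: 0.25
finger_force: 25.0
time: 6.95
tcp_pos: [0.4398, -0.1815, 0.2993]
ee_rot: [[-0.999, 0.043, -0.002], [0.043, 0.999, 0.0], [0.002, 0.0, -1.0]]
force: [0.5, -0.6, -1.6]
grip_width: 0.254
finger_force: 25.0
time: 7.62
tcp_pos: [0.4186, -0.3835, 0.2991]
ee_rot: [[-1.0, 0.008, -0.002], [0.008, 1.0, -0.002], [0.002, -0.002, -1.0]]
force: [0.2, 0.5, -1.7]
grip_width: 0.25
finger_force: 25.0
[ 0.35669065  0.35237669  0.38721696  1.90543981 -0.16169446  0.91491247
  2.38465861]
shift [-0.008  0.005  1.269] turn [ 0.    -0.005 -0.012] tcp [ 0.419  -0.381   0.2989] t 7.6667
```

View pics/s2.png

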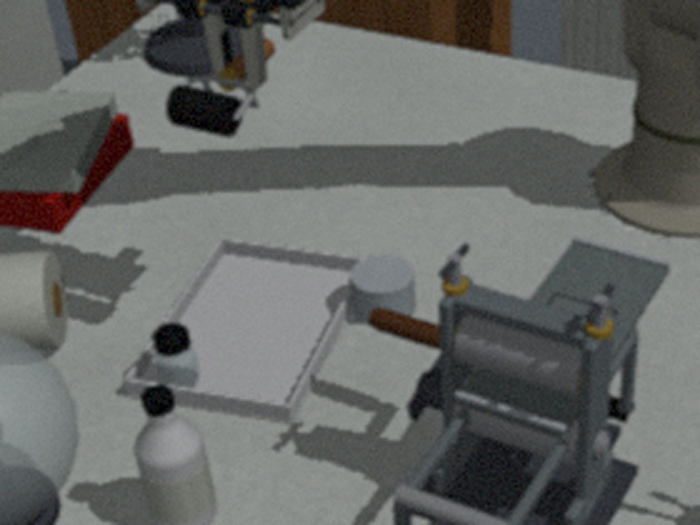

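The brayer is held above the tray, which shows at its centre (250,330 in the crop) with the ink bottle at (175,355). I'll lower it.

```bash
python3 -m handwheel '0 0 .15 0 0 0;0 0 .3 0 0 0;0 0 .45 0 0 0;0 0 .6 0 0 0;0 0 .75 0 0 0;0 0 .9 0 0 0;0 0 1 0 0 0;0 0 1 0 0 0'
python3 -m handwheel '0 0 .1 0 0 0;0 0 .2 0 0 0;0 0 .25 0 0 0;0 0 .29 0 0 0;0 0 .32 0 0 0;0 0 .35 0 0 0;0 0 .35 0 0 0;0 0 .35 0 0 0'
```

```text
time: 8.33
tcp_pos: [0.4185, -0.3761, 0.0963]
ee_rot: [[-1.0, 0.001, -0.006], [0.001, 1.0, 0.005], [0.006, 0.005, -1.0]]
force: [0.1, 0.4, -2.2]
grip_width: 0.251
finger_force: 25.0
time: 9.0
tcp_pos: [0.4203, -0.3794, 0.0309]
ee_rot: [[-1.0, 0.003, 0.0], [0.003, 1.0, -0.0], [-0.0, -0.0, -1.0]]
force: [0.1, -0.5, -2.7]
grip_width: 0.251
finger_force: 25.0
```

```bash
python3 -m handwheel '0 0 .017 0 0 0;0 0 .017 0 0 0;0 0 .017 0 0 0'
python3 -m handwheel '0 0 0 0 0 0;0 0 0 0 0 0;0 0 0 0 0 0;0 0 0 0 0 0;0 0 0 0 0 0;0 0 0 0 0 0' -.3
python3 -m handwheel '0 0 -.1 0 0 0;0 0 -.2 0 0 0;0 0 -.4 0 0 0;0 0 -.6 0 0 0;0 0 -.8 0 0 0;0 0 -1 0 0 0;0 0 -1 0 0 0' -1
python3 -m handwheel '0 0 -.38 0 0 0;0 0 -.38 0 0 0;0 0 -.38 0 0 0'
python3 -m handwheel '-.25 1 0 0 0 0;-.25 1 0 0 0 0;-.25 1 0 0 0 0;-.25 1 0 0 0 0;-.25 1 0 0 0 0;-.25 1 0 0 0 0'
python3 -m handwheel '-.05 1 0 0 0 0;-.05 1 0 0 0 0;-.05 1 0 0 0 0;-.05 1 0 0 0 0;-.05 1 0 0 0 0;-.05 1 0 0 0 0'
python3 -m handwheel '.1 1 0 0 0 1;.1 1 0 0 0 1;.1 1 0 0 0 1;.1 1 0 0 0 1;.1 1 0 0 0 1;.1 1 0 0 0 1'
python3 - <<'E'
from h import *
s=save("top","t2",(145,150,300,200),2.6);  print(s["joint_positions"]); plan((.44,.263,.26),5)
E
```

```text
time: 9.25
tcp_pos: [0.4205, -0.3798, 0.0279]
ee_rot: [[-1.0, 0.003, 0.001], [0.003, 1.0, -0.001], [-0.001, -0.001, -1.0]]
force: [-0.9, -0.1, 3.9]
grip_width: 0.251
finger_force: 25.0
time: 9.75
tcp_pos: [0.4202, -0.3792, 0.0272]
ee_rot: [[-1.0, 0.003, -0.0], [0.003, 1.0, 0.0], [0.0, 0.0, -1.0]]
force: [-0.4, -0.4, -0.0]
grip_width: 0.623
finger_force: 0.0
time: 10.33
tcp_pos: [0.4221, -0.3817, 0.2343]
ee_rot: [[-1.0, 0.003, 0.008], [0.003, 1.0, -0.006], [-0.008, -0.006, -1.0]]
force: [1.5, 0.3, -0.4]
grip_width: 0.997
finger_force: 0.0
time: 10.58
tcp_pos: [0.4217, -0.3813, 0.3092]
ee_rot: [[-1.0, 0.003, 0.007], [0.003, 1.0, -0.005], [-0.007, -0.005, -1.0]]
force: [0.5, -0.5, 0.1]
grip_width: 1.0
finger_force: 0.0
time: 11.08
tcp_pos: [0.4727, -0.1716, 0.3027]
ee_rot: [[-1.0, -0.007, 0.0], [-0.007, 1.0, 0.003], [-0.0, 0.003, -1.0]]
force: [-1.1, 0.6, 0.1]
grip_width: 1.002
finger_force: 0.0
time: 11.58
tcp_pos: [0.4815, 0.0273, 0.3029]
ee_rot: [[-1.0, -0.006, -0.0], [-0.006, 1.0, 0.002], [-0.0, 0.002, -1.0]]
force: [0.5, 0.0, -0.2]
grip_width: 1.005
finger_force: 0.0
time: 12.08
tcp_pos: [0.4609, 0.2265, 0.3028]
ee_rot: [[-0.878, 0.479, -0.0], [0.479, 0.878, 0.002], [0.001, 0.002, -1.0]]
force: [0.5, 0.3, 0.2]
grip_width: 0.996
finger_force: 0.0
[-0.76254682  0.26499981  0.25006082  2.00544322 -0.08642815  0.88013807
  0.60500029]
shift [0.18  0.113 0.214] turn [ 1.000e-03 -3.000e-03  1.975e+00] tcp [0.461  0.226  0.3027] t 12.1333
```

View pics/t2.png

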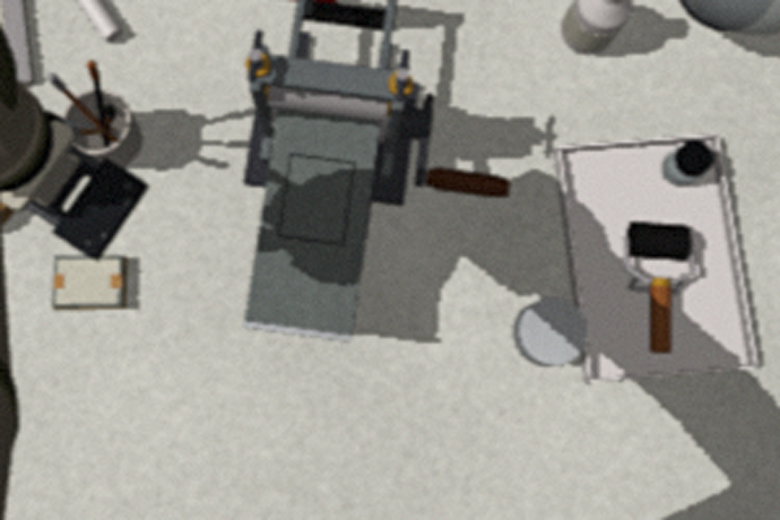

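The brayer lies in the tray: roller (660,240), handle end (660,350). The outline corners are (289,154),(354,160),(344,244),(279,237), and the block is at (52–127,256–308).

```bash
python3 - <<'E'
from h import *
np.set_printoptions(precision=4,suppress=True)
c=[pt("top",(u/2.6+145,v/2.6+150),.137) for u,v in[(289,154),(354,160),(344,244),(279,237)]]
c=np.array(c);print(c,c.mean(0)); d=(c[0]+c[1]-c[2]-c[3]);e=c[0]+c[3]-c[1]-c[2]; print(np.degrees(np.arctan2(d[1],d[0])),np.degrees(np.arctan2(-e[0],e[1])))
plan((.42,.32,.22),5)
E
python3 -m handwheel '0 0 0 0 0 1;0 0 0 0 0 1;0 0 0 0 0 1;0 0 0 0 0 1;0 0 0 0 0 1'
python3 -m handwheel '0 0 0 0 0 .97;0 0 0 0 0 .97;0 0 0 0 0 .97;0 0 0 0 0 .97;0 0 0 0 0 .97'
python3 - <<'E'
from h import *
plan((.42,.32,.20),5)
E
```

```text
[[ 0.5375  0.0372  0.137 ]
 [ 0.5355 -0.0314  0.137 ]
 [ 0.4464 -0.0267  0.137 ]
 [ 0.4493  0.0406  0.137 ]] [0.4922 0.0049 0.137 ]
-2.6313670599561787 -2.0421572213180514
shift [0.404 0.315 0.414] turn [ 0.001 -0.003  1.975] tcp [0.461  0.226  0.3027] t 12.1333
time: 12.55
tcp_pos: [0.4622, 0.219, 0.303]
ee_rot: [[-0.533, 0.846, -0.0], [0.846, 0.533, -0.001], [-0.0, -0.0, -1.0]]
force: [0.0, -0.4, -0.3]
grip_width: 1.0
finger_force: 0.0
time: 12.97
tcp_pos: [0.4621, 0.2195, 0.3031]
ee_rot: [[-0.082, 0.997, -0.0], [0.997, 0.082, -0.0], [-0.0, -0.0, -1.0]]
force: [-0.2, 0.2, 0.9]
grip_width: 1.0
finger_force: 0.0
shift [ 0.518 -0.169  0.515] turn [-0.     0.001 -0.011] tcp [0.4621 0.2195 0.3031] t 12.9667
```

```bash
python3 -m handwheel '-.08 -.22 .42 0 0 0;-.08 -.22 .42 0 0 0;-.08 -.22 .42 0 0 0;-.08 -.22 .42 0 0 0;-.08 -.22 .42 0 0 0'
python3 - <<'E'
from h import *
s=save("wrist","w3"); plan((.40,.26,.05),5)
E
```

```text
time: 13.38
tcp_pos: [0.4198, 0.2005, 0.2193]
ee_rot: [[-0.087, 0.996, -0.0], [0.996, 0.087, -0.0], [-0.0, -0.0, -1.0]]
force: [0.9, 0.5, 0.8]
grip_width: 0.997
finger_force: 0.0
shift [ 0.302 -0.079  0.85 ] turn [ 0.003 -0.001 -0.003] tcp [0.4207 0.2011 0.22  ] t 13.4333
```

View pics/w3.png

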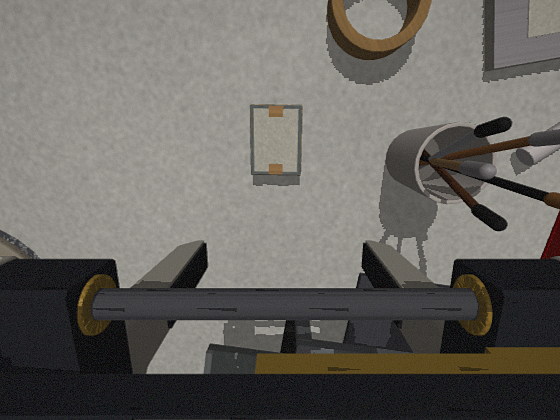

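```bash
python3 - <<'E'
from h import *
np.set_printoptions(precision=4,suppress=True)
s=sense()
c=np.array([pt("wrist",uv,.023,s) for uv in[(250,105),(302,105),(301,174.5),(252,175)]]); print(c,c.mean(0))
d=c[0]+c[1]-c[2]-c[3];e=c[1]+c[2]-c[0]-c[3]; h1=np.degrees(np.arctan2(d[1],d[0]))-90;h2=np.degrees(np.arctan2(e[1],e[0]));print(h1,h2)
plan((*c.mean(0)[:2],.10),h1)
E
```

```text
[[0.375  0.2998 0.023 ]
 [0.4327 0.3048 0.023 ]
 [0.4394 0.2276 0.023 ]
 [0.3818 0.222  0.023 ]] [0.4072 0.2635 0.023 ]
4.970334917995629 5.228775340474444
shift [ 0.317 -0.041  0.6  ] turn [ 0.003 -0.001 -0.002] tcp [0.4207 0.2011 0.22  ] t 13.4333
```

```bash
python3 -m handwheel '.317 -.041 .3 0 0 0;.317 -.041 .5 0 0 0;.317 -.041 .6 0 0 0;.317 -.041 .75 0 0 0;.317 -.041 .88 0 0 0;.317 -.041 .98 0 0 0;.317 -.041 1 0 0 0;.317 -.041 1 0 0 0' -1
python3 -m handwheel '0 0 .015 0 0 0;0 0 .015 0 0 0;0 0 .015 0 0 0;0 0 .015 0 0 0;0 0 .015 0 0 0;0 0 .015 0 0 0;0 0 .015 0 0 0;0 0 .015 0 0 0' 1 30
python3 - <<'E'
from h import *
s=sense(); print(s["tcp_pos"],s["grip_width"],s["finger_force"])
E
```

```text
time: 14.1
tcp_pos: [0.407, 0.2639, 0.0188]
ee_rot: [[-0.084, 0.996, -0.0], [0.996, 0.084, 0.0], [0.0, -0.0, -1.0]]
force: [0.1, 0.6, 0.5]
grip_width: 1.002
finger_force: 0.0
time: 14.77
tcp_pos: [0.406, 0.2638, 0.0169]
ee_rot: [[-0.083, 0.997, 0.001], [0.997, 0.083, 0.001], [0.001, 0.001, -1.0]]
force: [-1.1, -0.5, 7.7]
grip_width: 0.64
finger_force: 30.0
[0.40601553 0.26380495 0.0168915 ] 0.6398295874519162 30.0017112493515
```

```bash
python3 -m handwheel '0 0 -.1 0 0 0;0 0 -.3 0 0 0;0 0 -.5 0 0 0;0 0 -.7 0 0 0;0 0 -.85 0 0 0;0 0 -1 0 0 0;0 0 -1 0 0 0' - 30
python3 -m handwheel '0 0 -.15 0 0 -.3;0 0 -.3 0 0 -.5;0 0 -.5 0 0 -.75;0 0 -.5 0 0 -1;0 0 -.5 0 0 -1;0 0 -.5 0 0 -1'
python3 -m handwheel '0 0 0 0 0 -.25;0 0 0 0 0 -.5;0 0 0 0 0 -.75;0 0 0 0 0 -1;0 0 0 0 0 -1'
python3 -m handwheel '0 0 0 0 0 -.25;0 0 0 0 0 -.5;0 0 0 0 0 -.75;0 0 0 0 0 -.85;0 0 0 0 0 -.85'
python3 - <<'E'
from h import *
plan((.53,.12,.32),86.5); print(sense()["grip_width"],sense()["joint_positions"])
E
```

```text
time: 15.35
tcp_pos: [0.4077, 0.2645, 0.2211]
ee_rot: [[-0.083, 0.997, 0.005], [0.997, 0.083, 0.005], [0.005, 0.006, -1.0]]
force: [0.8, 0.0, -1.0]
grip_width: 0.643
finger_force: 30.0
time: 15.85
tcp_pos: [0.4053, 0.2632, 0.3156]
ee_rot: [[-0.547, 0.837, -0.001], [0.837, 0.547, 0.0], [0.0, -0.001, -1.0]]
force: [0.1, 0.4, -1.9]
grip_width: 0.641
finger_force: 30.0
time: 16.27
tcp_pos: [0.4051, 0.263, 0.3144]
ee_rot: [[-0.884, 0.467, -0.003], [0.467, 0.884, -0.002], [0.001, -0.003, -1.0]]
force: [-0.1, -0.5, -1.0]
grip_width: 0.641
finger_force: 30.0
time: 16.68
tcp_pos: [0.4055, 0.2631, 0.3149]
ee_rot: [[-0.998, 0.067, -0.002], [0.067, 0.998, -0.002], [0.002, -0.002, -1.0]]
force: [0.3, -0.5, -1.2]
grip_width: 0.644
finger_force: 30.0
shift [-0.669 -0.672 -0.025] turn [-0.003 -0.004 -0.013] tcp [0.4055 0.2631 0.3149] t 16.6833
0.6439163850142542 [-0.88454438  0.21034139  0.23390718  2.04463269 -0.06192035  0.89559891
  0.88651498]
```

```bash
python3 -m handwheel '-.15 -.15 -.03 0 0 0;-.3 -.3 -.03 0 0 0;-.45 -.45 -.03 0 0 0;-.6 -.6 -.03 0 0 0;-.67 -.67 -.03 0 0 0;-.67 -.67 -.03 0 0 0;-.67 -.67 -.03 0 0 0;-.67 -.67 -.03 0 0 0'
python3 - <<'E'
from h import *
s=save("wrist","w4",(200,60,280,210),2.8); plan((.493,.005,.2),86.5)
E
```

```text
time: 17.35
tcp_pos: [0.5304, 0.1221, 0.3214]
ee_rot: [[-0.998, 0.066, -0.002], [0.066, 0.998, -0.0], [0.002, -0.0, -1.0]]
force: [-0.1, -0.4, -0.8]
grip_width: 0.642
finger_force: 30.0
shift [ 0.147 -0.598  0.608] turn [-0.    -0.003 -0.006] tcp [0.5303 0.1225 0.3216] t 17.4
```

View pics/w4.png

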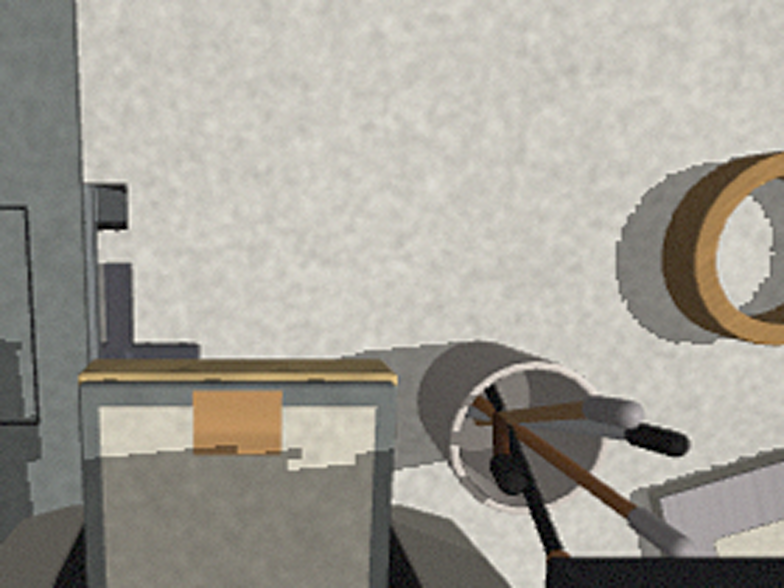

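The wrist crop (×2.8, offset 200,60) shows the block held straight, with its near top edge at (80,382)–(396,383). The outline's left (+y) corners are at (27,207) and (38,424). I'll get the remaining lines numerically.

```bash
python3 - <<'E'
from h import *
np.set_printoptions(precision=4,suppress=True)
s=sense(); im=read_camera("wrist"); cv2.imwrite("pics/w5.png",im[:,:,::-1]); g=cv2.cvtColor(im,cv2.COLOR_RGB2GRAY)
W=lambda u,v,z:pt("wrist",(u,v),z,s)
a=W(200+27/2.8,60+207/2.8,.137);b=W(200+38/2.8,60+424/2.8,.137); print(a,b,np.linalg.norm(b-a),np.degrees(np.arctan2(*(b-a)[1::-1])))
R=s["ee_rot"]; zb=s["tcp_pos"][2]+.006
for u in(80,396):
    p=W(200+u/2.8,60+382/2.8,zb); print("blk in tool",R.T@(p-s["tcp_pos"]))
for l in cv2.createLineSegmentDetector(2).detect(g)[0][:,0]:
    if max(l[0],l[2])<240 and 20<min(l[1],l[3]) and max(l[1],l[3])<300 and np.hypot(l[2]-l[0],l[3]-l[1])>25:
        p,q=W(l[0],l[1],.137),W(l[2],l[3],.137); t=np.degrees(np.arctan2(*(q-p)[1::-1])); print(np.round(l),p[:2],q[:2],round(t,1))
E
```

```text
[0.4543 0.0446 0.137 ] [0.5421 0.0381 0.137 ] 0.08799564072113125 -4.233402629823947
blk in tool [ 0.0384 -0.0284 -0.0059]
blk in tool [ 0.0385  0.0285 -0.0059]
[ 21. 289.  78. 256.] [ 0.6268 -0.2163] [ 0.5875 -0.1346] 115.7
[114. 201. 121. 234.] [ 0.5216 -0.0764] [ 0.563  -0.0757] 1.0
[117.  40. 224.  41.] [ 0.356  -0.0385] [0.3637 0.0713] 86.0
[121.  77. 117.  42.] [ 0.3907 -0.0409] [ 0.3576 -0.0389] 176.5
[226.  41. 229. 123.] [0.3636 0.0728] [0.4444 0.0671] -4.1
[ 42. 195.  94. 196.] [ 0.5101 -0.1582] [ 0.5145 -0.0975] 85.9
[102. 252.  77. 256.] [ 0.5839 -0.1037] [ 0.5869 -0.1355] -84.6
[ 89. 216.  27. 214.] [ 0.5382 -0.1088] [ 0.5308 -0.1818] -95.8
[173. 260. 176. 286.] [ 0.5993 -0.0187] [ 0.6346 -0.0203] -2.6
[ 39. 191.  65. 188.] [ 0.5051 -0.1597] [ 0.504 -0.13 ] 92.1
[ 1. 66. 30. 74.] [ 0.3722 -0.1648] [ 0.3815 -0.1366] 71.7
[210. 133. 214. 222.] [0.4535 0.0446] [0.5549 0.0371] -4.2
[109. 240. 101. 214.] [ 0.5688 -0.0924] [ 0.5371 -0.0947] -175.8
[31. 73. 50. 92.] [ 0.3808 -0.1351] [ 0.4002 -0.1202] 37.5
[206. 135. 149. 135.] [0.4549 0.0401] [ 0.4508 -0.0218] -93.7
[ 24. 189.
[... 715 characters left out ...]
0284] -3.8
[ 46. 238.  35. 215.] [ 0.5621 -0.1677] [ 0.5332 -0.1723] -171.0
[176. 288. 208. 287.] [ 0.6371 -0.0216] [0.6396 0.0192] 86.5
[154. 209. 151. 183.] [ 0.5352 -0.0313] [ 0.5042 -0.0293] 176.3
[211. 212. 156. 211.] [0.542  0.0346] [ 0.5376 -0.0298] -94.0
[229. 127. 231. 186.] [0.4483 0.0669] [0.513  0.0624] -4.0
[230. 188. 227. 122.] [0.5157 0.0599] [0.4428 0.0648] 176.1
[  1. 244.  41. 236.] [ 0.5665 -0.2241] [ 0.5589 -0.1728] 98.4
[ 43. 238.   1. 247.] [ 0.5614 -0.1706] [ 0.5696 -0.2251] -81.5
[142. 290. 112. 289.] [ 0.6374 -0.0646] [ 0.6346 -0.1022] -94.3
[ 86. 290.  54. 290.] [ 0.6328 -0.1353] [ 0.631  -0.1748] -92.7
[ 52. 290.  24. 290.] [ 0.6303 -0.1779] [ 0.6278 -0.2124] -94.3
```

```bash
python3 -m handwheel '.145 -.15 .0 0 0 0;.145 -.3 .05 0 0 0;.145 -.45 .1 0 0 0;.145 -.593 .2 0 0 0;.145 -.593 .35 0 0 0;.145 -.593 .5 0 0 0;.145 -.593 .6 0 0 0;.145 -.593 .6 0 0 0'
python3 - <<'E'
from h import *
import time
np.set_printoptions(precision=4,suppress=True)
plan((.493,.006,.156),85.9); s=sense(); print(s["grip_width"],s["force"])
E
```

```text
time: 18.12
tcp_pos: [0.4926, 0.0059, 0.1992]
ee_rot: [[-0.998, 0.062, -0.006], [0.062, 0.998, -0.001], [0.006, -0.001, -1.0]]
force: [-0.2, 0.5, 0.1]
grip_width: 0.639
finger_force: 30.0
shift [-0.003  0.001  0.216] turn [-0.002 -0.011  0.019] tcp [0.4926 0.0059 0.1992] t 18.1167
0.6387920299446912 [-0.2006  0.4697  0.1279]
```

```bash
python3 -m handwheel '0 0 .08 0 0 .01;0 0 .15 0 0 .01;0 0 .19 0 0 .01;0 0 .21 0 0 .01;0 0 .22 0 0 .01;0 0 .22 0 0 .01;0 0 .22 0 0 .01'
python3 -m handwheel '0 0 .005 0 0 0;0 0 .01 0 0 0;0 0 .01 0 0 0;0 0 .01 0 0 0'
```

```text
time: 18.7
tcp_pos: [0.4952, 0.005, 0.1589]
ee_rot: [[-0.998, 0.068, 0.001], [0.068, 0.998, 0.0], [-0.001, 0.0, -1.0]]
force: [0.5, 1.1, -1.7]
grip_width: 0.645
finger_force: 30.0
time: 19.03
tcp_pos: [0.4949, 0.0048, 0.1564]
ee_rot: [[-0.998, 0.068, 0.0], [0.068, 0.998, 0.0], [-0.0, 0.0, -1.0]]
force: [-0.4, -0.6, -1.1]
grip_width: 0.643
finger_force: 30.0
```

```bash
python3 -m handwheel '.01 .005 0 0 0 0;.01 .005 .005 0 0 0;.01 .005 .011 0 0 0;.01 .005 .011 0 0 0;.01 .005 .011 0 0 0'
```

```text
time: 19.45
tcp_pos: [0.493, 0.006, 0.154]
ee_rot: [[-0.998, 0.068, -0.0], [0.068, 0.998, -0.0], [0.0, -0.0, -1.0]]
force: [0.5, 0.7, -1.9]
grip_width: 0.644
finger_force: 30.0
```

```bash
python3 -m handwheel '0 0 .005 0 0 0;0 0 .005 0 0 0;0 0 .005 0 0 0'
python3 -m handwheel '0 0 0 0 0 0;0 0 0 0 0 0;0 0 0 0 0 0;0 0 0 0 0 0;0 0 0 0 0 0;0 0 0 0 0 0' -1
python3 -m handwheel '0 0 -.1 0 0 0;0 0 -.3 0 0 0;0 0 -.5 0 0 0;0 0 -.7 0 0 0;0 0 -.8 0 0 0;0 0 -.8 0 0 0;0 0 -.8 0 0 0'
python3 - <<'E'
from h import *
np.set_printoptions(precision=4,suppress=True)
s=sense(); im=read_camera("wrist"); t=read_camera("top"); cv2.imwrite("pics/w6.png",im[:,:,::-1]); cv2.imwrite("pics/t6.png",t[:,:,::-1])
a=cv2.resize(im[120:300,180:380],None,fx=2.4,fy=2.4,interpolation=cv2.INTER_CUBIC); b=cv2.resize(t[180:270,225:355],None,fx=3.2,fy=3.2,interpolation=cv2.INTER_CUBIC)
c=np.zeros((max(a.shape[0],b.shape[0])+0,a.shape[1]+0,3),np.uint8)
c=np.zeros((600,800,3),np.uint8)
w=cv2.resize(im[60:300,0:400],None,fx=1.25,fy=1.25); c[:300,:500]=w; c[300:588,:416]=b[:288]; a2=cv2.resize(im[130:270,215:360],None,fx=2,fy=2); c[300:580,450:740]=a2
cv2.imwrite("pics/m6.png",c[:,:,::-1]); plan((.493,.006,.154),85.9)
E
```

```text
time: 19.7
tcp_pos: [0.493, 0.0059, 0.1539]
ee_rot: [[-0.998, 0.068, 0.001], [0.068, 0.998, 0.0], [-0.0, 0.001, -1.0]]
force: [-3.6, -0.7, 13.4]
grip_width: 0.644
finger_force: 30.0
time: 20.2
tcp_pos: [0.4929, 0.006, 0.1529]
ee_rot: [[-0.998, 0.068, -0.0], [0.068, 0.998, -0.0], [0.0, -0.0, -1.0]]
force: [0.6, 0.5, -0.7]
grip_width: 0.988
finger_force: 0.0
time: 20.78
tcp_pos: [0.4933, 0.0061, 0.3139]
ee_rot: [[-0.998, 0.067, 0.003], [0.067, 0.998, 0.001], [-0.002, 0.001, -1.0]]
force: [-0.3, 0.6, 0.1]
grip_width: 1.004
finger_force: 0.0
shift [-0.005 -0.     0.79 ] turn [-0.    -0.003  0.008] tcp [0.4923 0.0061 0.3121] t 20.8833
```

View pics/m6.png

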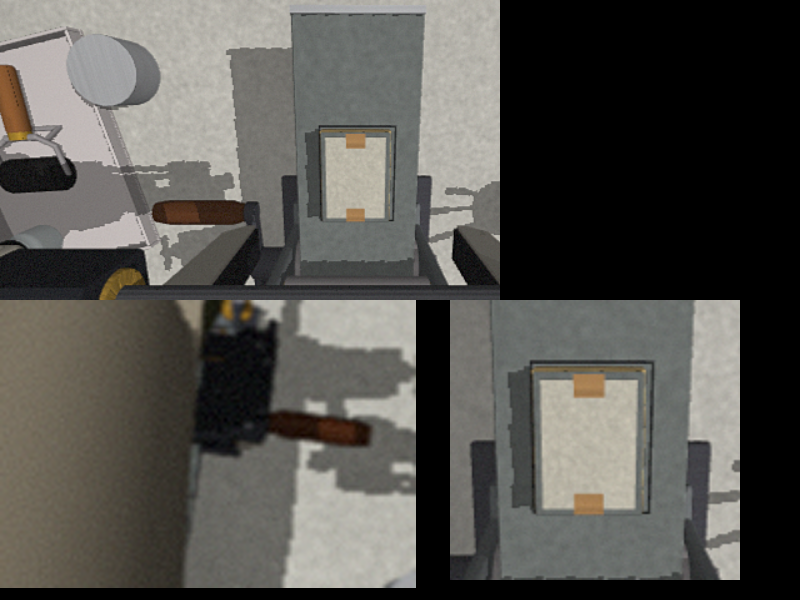

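The wrist panel shows the block squarely inside the outline, with even margins left and right and about 1 mm towards the robot. The crank handle spans full-image pixels (122,230)–(197,230). Now I'll fit the crank angle.

```bash
cat >> h.py <<'E'
xh=np.array([.9974,-.0715,0]);yh=np.array([.0715,.9974,0]);zh=np.array([0,0,1.])
def proj(n,p,s=None):
    c=camera_params(n)
    if n=="wrist":
        T=np.eye(4);T[:3,:3]=s["ee_rot"];T[:3,3]=s["tcp_pos"];T=T@c["T_tool_cam"]
    else: T=np.array(c["world_from_camera"])
    q=np.linalg.inv(T)@np.r_[p,1]; q=c["K"]@q[:3]; return q[:2]/q[2]
def hub(th0): return np.array([.495,.006,0])+(.110-.027*th0)*xh-.168*yh+.1*zh
E
python3 - <<'E'
from h import *
np.set_printoptions(precision=1,suppress=True)
s=sense()
for th in np.arange(0,.75,.1):
    g=hub(th)+.062*(-np.cos(th)*xh+np.sin(th)*zh)
    f=lambda n:np.r_[proj(n,g-.032*yh,s),proj(n,g+.056*yh,s)]
    print(round(th,1),f("wrist"),f("top"),np.round(g,4))
print("obs wrist 122 229.6 197 229.6; top (664,312)/3.4 ->",664/3.4+145,312/3.4+130,560/3.4+145,302/3.4+130)
E
```

```text
0.0 [129.8 230.7 197.9 231. ] [339.7 220.6 308.6 216.4] [ 0.5 -0.2  0.1]
0.1 [127.1 230.4 196.4 230.7] [339.9 221.  308.6 216.8] [ 0.5 -0.2  0.1]
0.2 [124.4 230.6 194.9 230.9] [340.2 221.2 308.7 216.9] [ 0.5 -0.2  0.1]
0.3 [121.7 231.2 193.4 231.5] [340.5 221.2 308.9 216.9] [ 0.5 -0.2  0.1]
0.4 [119.1 232.2 191.9 232.5] [340.8 220.9 309.  216.7] [ 0.5 -0.2  0.1]
0.5 [116.6 233.7 190.5 234. ] [341.1 220.5 309.2 216.2] [ 0.5 -0.2  0.1]
0.6 [114.1 235.5 189.1 235.8] [341.5 220.  309.3 215.6] [ 0.5 -0.2  0.1]
0.7 [111.9 237.7 187.9 238.1] [341.8 219.2 309.5 214.9] [ 0.5 -0.2  0.1]
obs wrist 122 229.6 197 229.6; top (664,312)/3.4 -> 340.29411764705884 221.76470588235293 309.7058823529412 218.8235294117647
```

```bash
python3 - <<'E'
from h import *
np.set_printoptions(precision=3,suppress=True)
for th in np.arange(0,.75,.1):
    g=hub(th)+.062*(-np.cos(th)*xh+np.sin(th)*zh); f=lambda n:np.r_[proj(n,g-.032*yh),proj(n,g+.056*yh)]
    P=hub(th)+.168*yh-.1*zh
    print(round(th,1),f("scene"),g,"press",P, "jawL/R screw scene",proj("scene",P+.065*yh+.265*zh),proj("scene",P-.065*yh+.265*zh))
print("obs",120/2.5+180,217/2.5+100,190/2.5+180,235/2.5+100,"screws",348/2.5+180,190/2.5+100,212/2.5+180,150/2.5+100)
E
```

```text
0.0 [228.633 190.975 258.822 200.488] [ 0.531 -0.165  0.1  ] press [ 0.605 -0.002  0.   ] jawL/R screw scene [316.768 181.743] [262.391 165.994]
0.1 [228.931 188.589 259.184 198.067] [ 0.528 -0.165  0.106] press [ 0.602 -0.002  0.   ] jawL/R screw scene [317.259 181.032] [262.95  165.334]
0.2 [229.113 186.349 259.435 195.798] [ 0.527 -0.165  0.112] press [ 0.599 -0.001  0.   ] jawL/R screw scene [317.749 180.323] [263.508 164.677]
0.3 [229.179 184.27  259.578 193.696] [ 0.526 -0.165  0.118] press [ 0.597 -0.001  0.   ] jawL/R screw scene [318.237 179.616] [264.063 164.021]
0.4 [229.136 182.367 259.614 191.775] [ 0.525 -0.165  0.124] press [ 0.594 -0.001  0.   ] jawL/R screw scene [318.723 178.912] [264.617 163.368]
0.5 [228.986 180.653 259.548 190.049] [ 0.525 -0.165  0.13 ] press [ 0.591 -0.001  0.   ] jawL/R screw scene [319.207 178.21 ] [265.169 162.717]
0.6 [228.737 179.14  259.384 188.531] [ 0.526 -0.165  0.135] press [ 0.589 -0.001  0.   ] jawL/R screw scene [319.69 177.51] [265.719 162.067]
0.7 [228.395 177.839 259.128 187.23 ] [ 0.527 -0.165  0.14 ] press [ 0.586 -0.001  0.   ] jawL/R screw scene [320.172 176.813] [266.268 161.42 ]
obs 228.0 186.8 256.0 194.0 screws 319.2 176.0 264.8 160.0
```

```bash
python3 -m handwheel '-.23 -.87 0 0 0 0;-.23 -.87 0 0 0 0;-.23 -.87 0 0 0 0;-.23 -.87 0 0 0 0;-.23 -.87 0 0 0 1;-.23 -.87 0 0 0 1;-.23 -.87 0 0 0 1;-.23 -.87 0 0 0 1'
python3 -m handwheel '0 0 0 0 0 1;0 0 0 0 0 1;0 0 0 0 0 1;0 0 0 0 0 1;0 0 0 0 0 1'
python3 -m handwheel '0 0 0 0 0 1;0 0 0 0 0 1;0 0 0 0 0 1;0 0 0 0 0 1;0 0 0 0 0 1'
python3 - <<'E'
from h import *
np.set_printoptions(precision=3,suppress=True)
plan((.5265,-.170,.108),-4.1); print(sense()["joint_positions"])
E
```

```text
time: 21.55
tcp_pos: [0.5262, -0.1714, 0.311]
ee_rot: [[-0.839, 0.544, -0.003], [0.544, 0.839, -0.0], [0.003, -0.002, -1.0]]
force: [-0.7, 0.7, -0.0]
grip_width: 0.997
finger_force: 0.0
time: 21.97
tcp_pos: [0.5265, -0.1704, 0.3112]
ee_rot: [[-0.477, 0.879, -0.003], [0.879, 0.477, -0.0], [0.001, -0.003, -1.0]]
force: [0.4, -0.1, -0.3]
grip_width: 1.0
finger_force: 0.0
time: 22.38
tcp_pos: [0.5267, -0.1705, 0.3117]
ee_rot: [[-0.001, 1.0, -0.002], [1.0, 0.001, -0.001], [-0.001, -0.002, -1.0]]
force: [0.0, 0.6, -0.3]
grip_width: 1.001
finger_force: 0.0
shift [0.003 0.002 1.019] turn [-0.005  0.001  0.146] tcp [ 0.527 -0.171  0.312] t 22.3833
[-0.384  0.396  0.84   1.933 -0.354  0.969  0.624]
```

```bash
python3 -m handwheel '0 0 0 0 0 .14;0 0 .2 0 0 .14;0 0 .4 0 0 .14;0 0 .6 0 0 .14;0 0 .8 0 0 .14;0 0 .95 0 0 .14;0 0 1 0 0 .14;0 0 1 0 0 .14' -1
python3 -m handwheel '0 0 .015 0 0 0;0 0 .015 0 0 0;0 0 .015 0 0 0;0 0 .015 0 0 0;0 0 .015 0 0 0;0 0 .015 0 0 0;0 0 .015 0 0 0' 1 12
python3 -m handwheel '0 0 0 0 0 0;0 0 0 0 0 0;0 0 0 0 0 0;0 0 0 0 0 0;0 0 0 0 0 0;0 0 0 0 0 0;0 0 0 0 0 0' 1 12
```

```text
time: 23.05
tcp_pos: [0.5255, -0.1706, 0.1107]
ee_rot: [[0.063, 0.998, -0.005], [0.998, -0.063, 0.001], [0.001, -0.005, -1.0]]
force: [0.9, -0.4, 1.0]
grip_width: 1.0
finger_force: 0.0
time: 23.63
tcp_pos: [0.5273, -0.1706, 0.1105]
ee_rot: [[0.066, 0.998, 0.001], [0.998, -0.066, -0.0], [0.0, 0.001, -1.0]]
force: [0.2, -0.0, -0.6]
grip_width: 0.543
finger_force: 0.0
time: 24.22
tcp_pos: [0.5259, -0.1707, 0.1098]
ee_rot: [[0.067, 0.998, -0.002], [0.998, -0.067, 0.0], [0.0, -0.002, -1.0]]
force: [-5.6, -0.7, 0.6]
grip_width: 0.253
finger_force: 12.0
```

```bash
python3 -m handwheel '.01 0 0 0 0 0;.01 0 0 0 0 0' 1 30 >/dev/null; python3 -m handwheel '-.01 .01 -.036 0 0 0;-.01 .025 -.07 0 0 0;-.01 .043 -.102 0 0 0;-.01 .065 -.132 0 0 0;-.01 .065 -.132 0 0 0;-.01 .065 -.132 0 0 0' 1 30
```

```text
time: 24.88
tcp_pos: [0.5396, -0.1717, 0.1374]
ee_rot: [[0.067, 0.998, -0.0], [0.998, -0.067, 0.001], [0.001, -0.0, -1.0]]
force: [-7.7, 1.9, 8.9]
grip_width: 0.249
finger_force: 30.0
```

```bash
python3 -m handwheel '0 .018 -.033 0 0 0;0 .047 -.057 0 0 0;0 .078 -.077 0 0 0;0 .111 -.093 0 0 0;0 .147 -.106 0 0 0;0 .183 -.113 0 0 0;0 .22 -.117 0 0 0;0 .22 -.117 0 0 0' 1 30
python3 - <<'E'
from cell import *
s=sense();print(s["tcp_pos"],s["force"],s["grip_width"])
E
```

```text
time: 25.55
tcp_pos: [0.5853, -0.1748, 0.1598]
ee_rot: [[0.066, 0.998, 0.0], [0.998, -0.066, -0.001], [-0.001, 0.0, -1.0]]
force: [2.4, -1.5, -9.1]
grip_width: 0.251
finger_force: 30.0
[ 0.58529669 -0.17478377  0.1597595 ] [ 2.35633267 -1.45065685 -9.05652693] 0.2510145490012707
```

```bash
python3 -m handwheel '0 .037 .01 0 0 0;0 .074 .016 0 0 0;0 .11 .025 0 0 0;0 .144 .04 0 0 0;0 .177 .058 0 0 0;0 .207 .08 0 0 0;0 .234 .105 0 0 0;0 .234 .105 0 0 0' 1 30
```

```text
time: 26.22
tcp_pos: [0.633, -0.1781, 0.1382]
ee_rot: [[0.066, 0.998, 0.003], [0.998, -0.066, -0.002], [-0.001, 0.003, -1.0]]
force: [5.6, -2.7, -0.7]
grip_width: 0.25
finger_force: 30.0
```

```bash
python3 -m handwheel '0 .027 .028 0 0 0;0 .047 .059 0 0 0;0 .064 .093 0 0 0;0 .076 .128 0 0 0;0 .084 .164 0 0 0;0 .088 .201 0 0 0;0 .087 .238 0 0 0;0 .087 .238 0 0 0' 1 30
```

```text
time: 26.88
tcp_pos: [0.6476, -0.1791, 0.0893]
ee_rot: [[0.067, 0.998, -0.001], [0.998, -0.067, -0.001], [-0.001, -0.001, -1.0]]
force: [2.8, -5.5, -5.1]
grip_width: 0.25
finger_force: 30.0
```

```bash
python3 -m handwheel '-.005 -.005 .037 0 0 0;-.01 -.015 .073 0 0 0;-.01 -.028 .107 0 0 0;-.01 -.046 .14 0 0 0;-.01 -.068 .17 0 0 0;-.01 -.093 .198 0 0 0;-.01 -.121 .222 0 0 0;-.01 -.121 .222 0 0 0' 1 30
```

```text
time: 27.55
tcp_pos: [0.6204, -0.1773, 0.0455]
ee_rot: [[0.067, 0.998, -0.005], [0.998, -0.067, 0.004], [0.003, -0.005, -1.0]]
force: [-7.0, 4.5, 2.6]
grip_width: 0.248
finger_force: 30.0
```

```bash
python3 -m handwheel '.004 -.035 .016 0 0 0;.007 -.068 .033 0 0 0;.007 -.103 .045 0 0 0;.007 -.139 .054 0 0 0;.007 -.176 .058 0 0 0;.007 -.213 .058 0 0 0;.007 -.25 .053 0 0 0;.007 -.25 .053 0 0 0' 1 30
```

```text
time: 28.22
tcp_pos: [0.5736, -0.1741, 0.0366]
ee_rot: [[0.067, 0.998, 0.001], [0.998, -0.067, 0.0], [0.001, 0.001, -1.0]]
force: [-0.3, 2.5, 7.7]
grip_width: 0.25
finger_force: 30.0
```

```bash
python3 -m handwheel '.003 -.036 -.016 0 0 0;.003 -.071 -.03 0 0 0;.003 -.104 -.047 0 0 0;.003 -.134 -.068 0 0 0;.003 -.162 -.093 0 0 0;.003 -.187 -.121 0 0 0;.003 -.208 -.152 0 0 0;.003 -.208 -.152 0 0 0' 1 30
```

```text
time: 28.88
tcp_pos: [0.5318, -0.1711, 0.0681]
ee_rot: [[0.067, 0.998, 0.001], [0.998, -0.067, 0.0], [0.0, 0.001, -1.0]]
force: [1.2, 0.4, 4.3]
grip_width: 0.25
finger_force: 30.0
```

```bash
python3 -m handwheel '0 -.015 -.035 0 0 0;0 -.028 -.07 0 0 0;0 -.037 -.106 0 0 0;0 -.042 -.143 0 0 0;0 -.042 -.18 0 0 0;0 -.038 -.217 0 0 0;0 -.029 -.253 0 0 0;0 -.029 -.253 0 0 0' 1 30
```

```text
time: 29.55
tcp_pos: [0.5282, -0.1709, 0.1189]
ee_rot: [[0.067, 0.998, 0.003], [0.998, -0.066, -0.001], [-0.001, 0.003, -1.0]]
force: [6.9, -0.9, -1.1]
grip_width: 0.251
finger_force: 30.0
```

```bash
python3 -m handwheel '0 .019 -.035 0 0 0;0 .036 -.068 0 0 0;0 .057 -.099 0 0 0;0 .081 -.127 0 0 0;0 .102 -.146 0 0 0;0 .111 -.153 0 0 0;0 .111 -.153 0 0 0;0 .111 -.153 0 0 0' 1 30
```

```text
time: 30.22
tcp_pos: [0.5463, -0.1719, 0.1461]
ee_rot: [[0.067, 0.998, -0.005], [0.998, -0.067, -0.0], [-0.001, -0.005, -1.0]]
force: [2.9, -3.4, -24.5]
grip_width: 0.254
finger_force: 30.0
```

```bash
python3 -m handwheel '0 .01 .01 0 0 0;0 .02 .01 0 0 0;0 .02 .01 0 0 0;0 .02 .01 0 0 0' 1 30
```

```text
time: 30.55
tcp_pos: [0.5468, -0.172, 0.1453]
ee_rot: [[0.068, 0.998, -0.01], [0.998, -0.068, 0.004], [0.003, -0.01, -1.0]]
force: [-15.0, 0.3, 0.5]
grip_width: 0.253
finger_force: 30.0
```

```bash
python3 -m handwheel '0 -.012 0 0 0 0;0 -.012 0 0 0 0;0 -.012 0 0 0 0'
python3 -m handwheel '0 0 0 0 0 0;0 0 0 0 0 0;0 0 0 0 0 0;0 0 0 0 0 0;0 0 0 0 0 0;0 0 0 0 0 0;0 0 0 0 0 0;0 0 0 0 0 0' -.4
python3 -m handwheel '0 0 -.1 0 0 0;0 0 -.2 0 0 0;0 0 -.4 0 0 0;0 0 -.6 0 0 0;0 0 -.8 0 0 0;0 0 -.9 0 0 0;0 0 -.9 0 0 0'
python3 -m handwheel '-1 -.5 0 0 0 0;-1 -.5 0 0 0 0;-1 -.5 0 0 0 0;-1 -.5 0 0 0 0;-1 -.5 0 0 0 0;-1 -.5 0 0 0 0'
python3 - <<'E'
from h import *
np.set_printoptions(precision=4,suppress=True)
im=read_camera("top"); sc=read_camera("scene"); cv2.imwrite("pics/t9.png",im[:,:,::-1]); cv2.imwrite("pics/s9.png",sc[:,:,::-1])
# paper (bright) blob in scene view near where the block should be: mark moved to press +83mm
P=hub(.22)+.168*yh-.1*zh
for th in(7.0,7.15):
    c=P+(-.110+.027*th)*xh+.16*zh
    print(th,"block top ctr",c,"top px",proj("top",c),"scene px",proj("scene",c))
b0=cv2.imread("pics/top0.png")
m=((im.min(2)>110)&(np.indices(im.shape[:2])[1]>240)&(np.indices(im.shape[:2])[1]<310)&(np.indices(im.shape[:2])[0]<180)&(np.indices(im.shape[:2])[0]>138)).astype(np.uint8)
n,l,st,ce=cv2.connectedComponentsWithStats(m); [print("blob",st[i],ce[i]) for i in range(1,n) if st[i][4]>40]
# still things: template match of jar/tin/bottle/tape patches between start and now
for k,(x,y) in dict(jar=(183,198),tin=(357,278),cleaner=(378,152),tape=(134,223),ink=(411,212)).items():
    t=b0[y-16:y+17,x-16:x+17]; r=cv2.matchTemplate(im[y-24:y+25,x-24:x+25,::-1].copy(),t,cv2.TM_CCOEFF_NORMED); _,v,_,loc=cv2.minMaxLoc(r); print(k,v,np.array(loc)-8)
E
```

```text
time: 30.8
tcp_pos: [0.5466, -0.172, 0.1455]
ee_rot: [[0.068, 0.998, -0.006], [0.998, -0.068, 0.002], [0.002, -0.006, -1.0]]
force: [-8.0, -0.6, -5.4]
grip_width: 0.249
finger_force: 30.0
time: 31.47
tcp_pos: [0.5505, -0.1723, 0.1459]
ee_rot: [[0.067, 0.998, 0.0], [0.998, -0.067, -0.0], [-0.0, 0.0, -1.0]]
force: [-0.2, -0.0, -0.1]
grip_width: 0.691
finger_force: 0.0
time: 32.05
tcp_pos: [0.552, -0.1736, 0.3304]
ee_rot: [[0.067, 0.998, 0.007], [0.998, -0.067, -0.001], [-0.001, 0.007, -1.0]]
force: [-0.2, 0.3, -0.4]
grip_width: 0.699
finger_force: 0.0
time: 32.55
tcp_pos: [0.433, -0.3698, 0.3258]
ee_rot: [[0.073, 0.997, -0.001], [0.997, -0.073, -0.002], [-0.002, -0.001, -1.0]]
force: [-0.3, 0.3, 0.7]
grip_width: 0.701
finger_force: 0.0
7.0 block top ctr [ 0.6776 -0.0071  0.16  ] top px [275.6959 158.9498] scene px [274.6817 229.8155]
7.15 block top ctr [ 0.6816 -0.0074  0.16  ] top px [275.8976 157.5762] scene px [273.8681 230.9632]
blob [265 146  23  27 453] [276.0044 158.7395]
blob [241 148  18  25 338] [248.9675 158.9911]
jar 0.9982466101646423 [0 0]
tin 0.2584725022315979 [8 1]
cleaner 0.9978122115135193 [0 0]
tape 0.9978983998298645 [0 0]
ink 0.9984874129295349 [0 0]
```

Paper blob is at the expected far position (276,159), and the stop angle from the TCP comes to about 7.155. The tin is probably hidden by the arm, so I'll move off and check it.

```bash
python3 -m handwheel '1 0 0 0 0 0;1 0 0 0 0 0;1 0 0 0 0 0;1 0 0 0 0 0;1 0 0 0 0 0;1 0 0 0 0 0' | head -2
python3 -m handwheel '1 0 -.2 0 0 0;1 0 -.2 0 0 0;1 0 -.2 0 0 0;1 0 -.2 0 0 0;1 0 -.2 0 0 0;1 0 -.2 0 0 0' | head -2
python3 -m handwheel '1 0 0 0 0 0;1 0 0 0 0 0;1 0 0 0 0 0;1 0 0 0 0 0;1 0 0 0 0 0;1 0 0 0 0 0;1 0 0 0 0 0;1 0 0 0 0 0' | head -2
python3 - <<'E'
from h import *
np.set_printoptions(precision=4,suppress=True)
im=read_camera("top"); b0=cv2.imread("pics/top0.png")
for k,(x,y) in dict(tin=(357,278),ink=(411,212),cleaner=(378,152)).items():
    t=b0[y-16:y+17,x-16:x+17]; r=cv2.matchTemplate(im[y-24:y+25,x-24:x+25,::-1].copy(),t,cv2.TM_CCOEFF_NORMED); _,v,_,loc=cv2.minMaxLoc(r); print(k,v,np.array(loc)-8)
g=cv2.cvtColor(im,cv2.COLOR_RGB2GRAY)
P=hub(.22)+.168*yh-.1*zh; h=P-.168*yh+.1*zh
# paper rectangle (incl. tape) in world
m=(im[:,:,0]>105).astype(np.uint8); m[:, :262]=0; m[:,292:]=0; m[:142]=0; m[178:]=0
n,l,st,ce=cv2.connectedComponentsWithStats(m); i=1+np.argmax(st[1:,4]); r=cv2.minAreaRect(np.argwhere(l==i)[:,::-1].astype(np.float32)); print(st[i],r, pt("top",r[0],.16))
for th in(6.9,7.0,7.15):
    q=h+.062*(-np.cos(th)*xh+np.sin(th)*zh); print(th,"handle px",proj("top",q-.032*yh),proj("top",q+.056*yh))
hm=((im[:,:,0].astype(int)-im[:,:,2]>25)).astype(np.uint8); hm[:,:305]=0;hm[:,350:]=0;hm[:185]=0;hm[235:]=0
n,l,st,ce=cv2.connectedComponentsWithStats(hm); print([(st[i],ce[i]) for i in range(1,n) if st[i][4]>30])
print(sense()["time"],sense()["force"])
E
```

```text
time: 33.15
tcp_pos: [0.4515, -0.1572, 0.3245]
time: 33.65
tcp_pos: [0.4647, 0.0423, 0.3661]
time: 34.32
tcp_pos: [0.4771, 0.2329, 0.3652]
tin 0.5793819427490234 [0 0]
ink 0.9983161091804504 [0 0]
cleaner 0.9977216720581055 [0 0]
[265 146  23  28 519] ((275.8099670410156, 159.3300018310547), (20.081832885742188, 27.577165603637695), 8.130102157592773) [ 0.6765 -0.0075  0.16  ]
6.9 handle px [341.8969 216.0362] [309.8248 211.7291]
7.0 handle px [342.3213 214.2948] [310.1343 209.9764]
7.15 handle px [342.9481 211.4136] [310.6163 207.0828]
[(array([314, 205,  25,  10,  83], dtype=int32), array([326.494 , 209.3494]))]
34.3667 [ 0.1731 -0.1693 -0.2074]
```

```bash
python3 -c "
from cell import *
print(sign_off())"
```

```text
the job is handed in; nothing more can be done
None
```

I handed the job in at about 34 s: the brayer is in the tray, the block went under the roller on its outline with the bed now at its far stop, the handle is released, and nothing standing about shows any shift, though the tin's match was weak.

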